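# Sound a turntable bearing tube and mark the reading

### The arm

A 6-joint arm with a two-finger parallel gripper is mounted at the origin on the work surface. World frame = base frame: x ahead of the robot, y to its left, z up, the work surface at z = 0. Lengths are in mm, angles in rad, forces in N, time in s.
With the tool pointing down it reaches from about 350 to 875 mm from the base axis. Payload 4.2 kg.
Tool frame: the origin (TCP) lies between the finger pads; the fingertips stand 25 mm ahead of it and the grasp point (between the pads) lies 6 mm ahead of it; z points along the fingers, y is the line along which they close (so a half turn about z gives the same grasp; the last joint's range is limited). The gripper opens to 85 mm and grips with 20 to 120 N. Pads are 22 mm wide; open, the fingers measure 114 mm over their backs; the gripper's body (76 mm by 85 mm) begins 54 mm behind the grasp point. The pads swing forward as they close: fully open they stand 13 mm farther back than shut.
Start: joints at [-1.029, 0.385, 0.008, 0, -1.194, -0.259], TCP at [174.42, -600.148, 256.312] pointing down, gripper open.
Joint ranges: [-3.14, 3.14], [-1.21, 2.06], [-1.07, 1.41], [-3.16, 2.05], [-2.99, -0.16], [-3.1, 3.1]. Speed limits (rad/s): [2.79, 2.79, 3.14, 3.14, 3.14, 3.14].

### API

Orientations are given as a unit quaternion [x, y, z, w].
In Python, from bench import read_state, get_image, job_done gives the robot as it stands.
- The arm moves only by the tool play_rows, never from a script. Its argument "series" is a list of rows, each a list of 6 numbers: the shift along the world's x, y, z in mm, then the turn, a rotation vector about the world's x, y, z in units of 6 degrees (1.0 is 6 degrees). A call has 1 to 20 rows; each row shifts and turns the commanded pose from where the row before left it; what a row does not reach is not made up. A row lasts 1/12 s, in which the tool goes at most 41.7 mm and 7.16 degrees, less where a joint would pass 70% of its speed; a pose out of reach is approached as far as the arm can. A call is refused whole if a number of a shift passes 41.7 or a number of a turn 1, either way. A call with a gripper value outside its range is refused whole. "gripper" is the opening, from 0 (shut) to 1 (fully open), set as the call begins (left out, the last holds). The fingers move at their own pace and stop on an object; the grip force is fixed at half the most. Time passes only in rows, so rows that do not move let the fingers close. It gives the time, the measured TCP pose, the force, the opening and the grip force at its end, in the units of the state.
- read_state(): the state, without advancing time (a new reading comes with each control period).
- get_image(name): name is "scene" or "side" or "wrist"; returns a dict with "image" (420x560x3 uint8, red, green, blue), "fx", "fy", "cx", "cy" (pixels), "eye" and "rotation" of the camera in the world. Camera axes: x right, y down, z forward; pixel columns grow to the right and rows downward; lengths in mm; the calibration is good to about 2 mm. A picture is of the moment at which its call begins. There is no depth.
- job_done(): hands the job in; it is judged then, once.
The state is a dict: "clock": time; "joints": joint angles; "joint_vel": joint speeds; "joint_efforts": joint torques, N m; "position": TCP position; "ee_rot": TCP orientation; "contact_force": force on the tool from outside, world axes, zero at the start; "wrist_torque": the same for the moment, N m; "gripper_width": finger opening in mm; "grasp_force": force on a finger pad.
Only numpy, scipy, OpenCV 4.12 (cv2) and the standard library are available. Lean on these libraries where they do the work, as an engineer would, in place of code of your own. Each camera call takes 0.05 s, during which the arm holds its last target. There are 200 camera calls.

### The job

Take the depth rod out of the wooden block and lower it, handle up, into the brass bearing tube until it stands on the bottom; do not drop it in, and let go of it there. Then lift the sliding height marker beside the tube until its flag is level with the top of the rod, so that the exposed length can be read off, and let go. Leave the white record lifter standing in its hole in the block.

Things in the scene. Friction and masses are not known exactly. Their poses are not given: they have to be found in the camera images.
- rod: Depth rod, upright in a hole of a fixed wooden block (60 x 150 mm, 50 high; two holes 20 wide, 42 deep, floors 8 mm above the table, 90 mm apart along its length). Steel shaft 14 mm in diameter, 125 long; on top a plain round aluminium handle 22 in diameter, 35 long; 160 mm in all, about 90 g. Origin: centre of its flat foot; z along the rod to the handle, whose top starts 168 mm above the table.
- lifter: Record lifter, to be left alone: a white nylon stick, 13 mm in diameter, with a flat paddle (8 x 32 x 36 mm) on top, 120 mm long in all. It stands upright in the other hole of the wooden block, 90 mm from the rod, its top 128 mm above the table. Origin at its foot, z up.
- well (a point): Centre of the mouth of the upright brass tube, 125 mm above the table; z up, y towards the marker 130 mm away on the same fixed base plate (80 x 210 x 10 mm). Bore 20 mm; mouth flared to 40 mm over the top 15 mm. Its floor, a pad that bears 60 N, lies 55 to 115 mm below the mouth, unknown beforehand and out of sight: on it the rod's top stands 45 to 105 mm above the mouth.
- marker (a point): Sliding height marker: point on its knob's axis, level with its flag's top face; z up. Above it a round black knob to grip, 22 mm in diameter, 36 tall. Flag: steel strip 16 wide, 4 thick, from the knob 65 mm towards the tube. Its stem slides upright in a post: about 5 N lifts it, it stays where left; this point starts 130 to 145 mm above the table, can go to 240. Level: as high as the rod's top.
There are look-alikes about, which are no part of the job. What is shaped like the rod but orange or purple is not meant.

How it is judged:
By the outcome, as a careful person would: the job done as asked, in the order asked, and still so for the second after the job is handed in, with the robot touching nothing.
It also fails if it takes over 45 s, if anything falls off the work surface, if the arm or the gripper's body presses on something with over 40 N, if the wrist force passes 120 N, or if a joint passes its speed limit or range.

## Working session

There is one attempt and no reset: what is moved stays moved. The work goes in short steps, Python scripts to look and compute and a tool call to move; the robot and the scene stay as the last step left them, time stands still between calls to the robot, and variables do not carry over. Pictures are saved under pics/ and viewed, at most 10 in all, crops included, and the job is handed in when it is done.

Besides the shell and the picture viewer there is one more tool, called after ">>>" by a JSON object that holds its "name" and its "arguments". play_rows: Moves the arm, as the interface text tells. Its arguments: {"type":"object","properties":{"series":{"type":"array","items":{"type":"array","items":{"type":"number"}}},"gripper":{"type":"number"}},"required":["series"]}

```bash
mkdir -p pics; cat > h.py <<'E'
import numpy as np, cv2
from bench import read_state, get_image, job_done
def ray(c,u,v):
    R=np.array(c["rotation"]).reshape(3,3)
    d=R@np.array([(u-c["cx"])/c["fx"],(v-c["cy"])/c["fy"],1]); return np.array(c["eye"],float),d/np.linalg.norm(d)
def onz(c,u,v,z):
    e,d=ray(c,u,v); return e+d*(z-e[2])/d[2]
def two(a,pa,b,pb):
    e,d=ray(a,*pa); f,g=ray(b,*pb)
    s,t=np.linalg.lstsq(np.c_[d,-g],f-e,rcond=None)[0]
    p,q=e+s*d,f+t*g; return (p+q)/2,np.linalg.norm(p-q)
def pix(c,p):
    R=np.array(c["rotation"]).reshape(3,3); q=R.T@(np.array(p)-c["eye"]); return q[0]/q[2]*c["fx"]+c["cx"],q[1]/q[2]*c["fy"]+c["cy"]
def save(c,n): cv2.imwrite(f"pics/{n}.png",cv2.cvtColor(c["image"],cv2.COLOR_RGB2BGR))
E
python3 - <<'E'
from h import *
for n in ("scene","side"):
    c=get_image(n); save(c,n+"0"); print(n,c["eye"],np.round(c["rotation"],3).tolist(),c["fx"])
    np.save("pics/"+n+"0.npy",c,allow_pickle=True)
s=read_state();print(s["position"],s["ee_rot"],s["contact_force"],s["gripper_width"])
E
```

```text
scene [1360.42342261  -49.06772695  794.10461902] [0.649, 0.632, -0.296, -0.301] 478.0058113064623
side [ 536.1850805  -610.75262802  683.21717169] [0.927, -0.034, 0.012, -0.374] 436.1801994185129
[ 174.30601349 -599.71114043  255.32665219] [-1.40843318e-01  9.90031406e-01  9.71554789e-04 -1.74968895e-04] [0.69490913 0.59259467 0.09079958] 85.74320842502159
```

View pics/scene0.png

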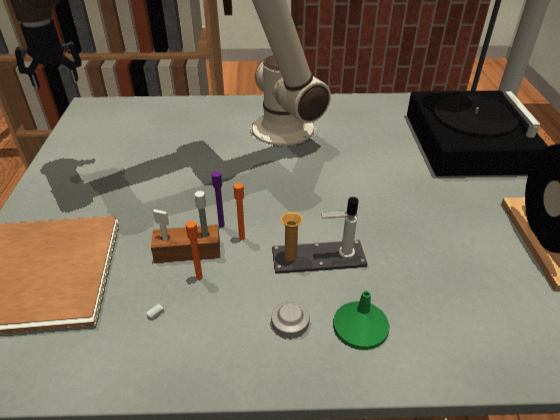

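View pics/side0.png

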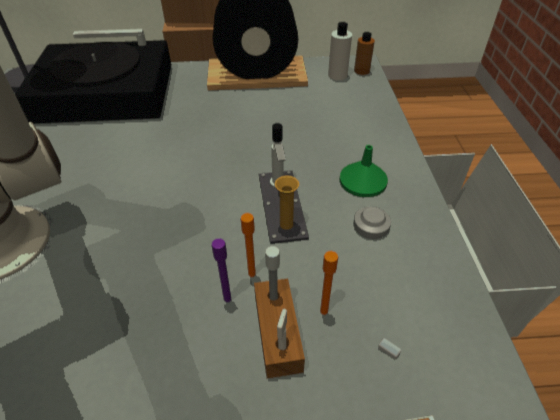

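Scene: rod handle top at (200,194), lifter (161,211), tube mouth (291,220), knob top (352,201), orange rods (239,187) and (192,226), and purple (216,176). Side: rod top (272,252), lifter (283,313), mouth (287,186), knob (277,127), orange (248,218) and (330,257), and purple (219,244).

```bash
sed -i 's/np.array(c\["rotation"\]).reshape(3,3)/rot(c)/; /^def ray/i from scipy.spatial.transform import Rotation\ndef rot(c):\n    r=np.array(c["rotation"],float); return Rotation.from_quat(r).as_matrix() if r.size==4 else r.reshape(3,3)' h.py
python3 - <<'E'
from h import *
a=np.load("pics/scene0.npy",allow_pickle=True).item();b=np.load("pics/side0.npy",allow_pickle=True).item()
P=dict(rod=((200,195),(272,252),168),lifter=((161,211),(283,313),128),mouth=((291,220),(287,185),125),knob=((352,201),(277,127),172),orA=((239,187),(248,218),160),orB=((192,226),(330,257),160),pur=((216,176),(219,244),160))
for k,(p,q,z) in P.items():
    x,e=two(a,p,b,q); print(k,x.round(1),round(e,1),onz(a,*p,z).round(1)[:2],onz(b,*q,z).round(1)[:2])
for c,pts in ((a,((152,236),(219,231),(220,251),(154,261),(273,248),(362,242),(366,264),(275,270))),):
    print([onz(c,*p,z).round(0)[:2].tolist() for p,z in zip(pts,(50,50,50,0,10,10,10,10))])
def cen(c,lo,hi,box):
    x0,y0,x1,y1=box; h=cv2.cvtColor(c["image"],cv2.COLOR_RGB2HSV)[y0:y1,x0:x1]
    m=cv2.inRange(h,lo,hi);v,u=np.nonzero(m);return u.min()+x0,u.max()+x0,v.min()+y0,v.max()+y0
print(cen(a,(0,0,110),(180,60,255),(190,185,210,210)),cen(b,(0,0,110),(180,60,255),(260,240,284,275)))
c=cv2.resize(a["image"][170:290,140:380],None,fx=3,fy=3,interpolation=2); d=cv2.resize(b["image"][110:300,200:345],None,fx=3,fy=3,interpolation=2)
save({"image":c},"sc_crop")
E
```

```text
rod [ 552.  -197.2  164.2] 1.3 [ 556.1 -196. ] [ 552.2 -201. ]
lifter [ 562.4 -283.6  130.9] 0.2 [ 558.8 -284.5] [ 562.6 -282. ]
mouth [591.1  -4.  122. ] 2.2 [593.3  -3.5] [591.3  -8.7]
knob [581.5 124.5 163.8] 1.2 [590.8 122.6] [581.  111.9]
orA [ 516.7 -116.   156.4] 2.5 [ 519.8 -115. ] [ 517.5 -120.9]
orB [ 640.  -205.7  154.2] 1.3 [ 645.8 -203.9] [ 639.2 -210.8]
pur [ 470.9 -169.3  155.8] 0.2 [ 476.9 -168.5] [ 471.4 -172.7]
[[554.0, -318.0], [541.0, -166.0], [607.0, -160.0], [584.0, -317.0], [560.0, -42.0], [545.0, 169.0], [617.0, 166.0], [630.0, -39.0]]
(np.int64(190), np.int64(209), np.int64(185), np.int64(209)) (np.int64(260), np.int64(283), np.int64(240), np.int64(274))
```

View pics/sc_crop.png

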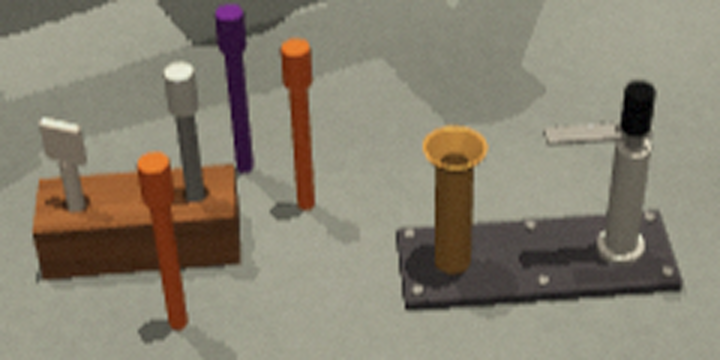

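Rod stands near (554,-198), mouth near (592,-5), marker knob near (583,124); sizes and spacings agree. I'll move above the rod with the closing line at about 45°, clear of the look-alikes.

>>> {"name": "play_rows", "arguments": {"series": [[19,20,0,0,0,-0.51],[19,20,0,0,0,-0.51],[19,20,0,0,0,-0.51],[19,20,0,0,0,-0.51],[19,20,0,0,0,-0.51],[19,20,0,0,0,-0.51],[19,20,0,0,0,-0.51],[19,20,0,0,0,-0.51],[19,20,0,0,0,-0.51],[19,20,0,0,0,-0.51],[19,20,0,0,0,-0.51],[19,20,0,0,0,-0.51],[19,20,0,0,0,-0.51],[19,20,0,0,0,-0.51],[19,20,0,0,0,-0.51],[19,20,0,0,0,-0.51],[19,20,0,0,0,-0.51],[19,20,0,0,0,-0.51],[19,20,0,0,0,-0.51],[19,20,0,0,0,-0.51]], "gripper": 0.6}}

```text
clock: 1.77
position: [554.9, -198.9, 255.8]
ee_rot: [0.384, 0.923, -0.0, -0.001]
contact_force: [-0.1, -0.9, 0.1]
gripper_width: 51.4
grasp_force: 0.0
```

>>> {"name": "play_rows", "arguments": {"series": [[0,0,0,0,0,0],[0,0,0,0,0,0],[0,0,0,0,0,0]]}}

```text
clock: 2.02
position: [553.9, -200.1, 255.7]
ee_rot: [0.382, 0.924, -0.0, -0.001]
contact_force: [-0.3, -0.4, 0.3]
gripper_width: 51.5
grasp_force: 0.0
```

```bash
python3 - <<'E'
from h import *
c=get_image("wrist"); save(c,"w1"); np.save("pics/w1.npy",c,allow_pickle=True)
s=read_state();print(s["position"],Rotation.from_quat(s["ee_rot"]).as_matrix().round(3).tolist(),s["gripper_width"],c["eye"],rot(c).round(3).tolist())
print("pred rod",pix(c,(554,-198,168)),"mouth",pix(c,(592,-5,125)))
E
```

```text
[ 553.71513387 -200.55466894  255.99230651] [[-0.707, 0.707, -0.001], [0.707, 0.707, 0.0], [0.001, -0.001, -1.0]] 51.14543800787143 [ 501.08948752 -147.13474345  373.92632805] [[0.706, 0.677, 0.209], [0.708, -0.674, -0.21], [-0.001, 0.296, -0.955]]
pred rod (np.float64(281.3946556830869), np.float64(220.14655043130054)) mouth (np.float64(516.134880298456), np.float64(51.40730286639834))
```

View pics/w1.png

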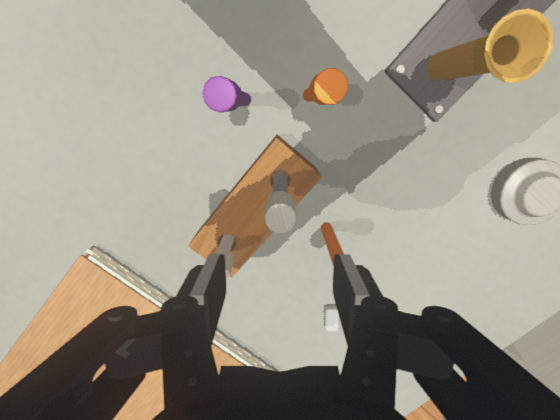

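The wrist view shows the rod handle top at about (281,218), clear between the fingers' planes, and the tube mouth at about (518,46) — both within a few pixels of the predictions.

```bash
python3 - <<'E'
from h import *
c=np.load("pics/w1.npy",allow_pickle=True).item()
print(onz(c,281,218,168).round(1),onz(c,518,46,125).round(1))
h=cv2.cvtColor(c["image"],cv2.COLOR_RGB2HSV)
m=cv2.inRange(h,(12,120,60),(35,255,255)); m[:, :470]=0; m[100:]=0
k=max(cv2.findContours(m,0,2)[0],key=cv2.contourArea); print(cv2.minEnclosingCircle(k),cv2.fitEllipse(cv2.convexHull(k)))
g=cv2.cvtColor(c["image"],cv2.COLOR_RGB2GRAY); print(g[218,258:304:2],g[195:240:2,281])
E
```

```text
[ 552.7 -197.1  168. ] [590.   -2.2 125. ]
((509.0, 47.5), 47.151451110839844) ((510.4491882324219, 47.665130615234375), (67.16295623779297, 93.89276123046875), 58.03827667236328)
[120 118 116 122 157 160 162 160 163 162 162 163 161 167 165 165 163 167
 164 137 137 137 138] [124 124 125 122 149 189 171 168 165 164 162 161 162 163 163 163 162 160
 159 139 137 137 138]
```

>>> {"name": "play_rows", "arguments": {"series": [[-1,3,-10,0,0,0],[0,0,-17,0,0,0],[0,0,-17,0,0,0],[0,0,-17,0,0,0],[0,0,-14,0,0,0],[0,0,-12,0,0,0],[0,0,-8,0,0,0],[0,0,0,0,0,0],[0,0,0,0,0,0]]}}

```text
clock: 2.82
position: [553.0, -197.5, 161.1]
ee_rot: [0.383, 0.924, -0.0, -0.0]
contact_force: [0.1, -0.4, 0.8]
gripper_width: 51.4
grasp_force: 0.0
```

>>> {"name": "play_rows", "arguments": {"series": [[0,0,0,0,0,0],[0,0,0,0,0,0],[0,0,0,0,0,0],[0,0,0,0,0,0],[0,0,0,0,0,0],[0,0,0,0,0,0],[0,0,0,0,0,0],[0,0,0,0,0,0]], "gripper": 0}}

```text
clock: 3.48
position: [554.0, -197.4, 162.5]
ee_rot: [0.382, 0.924, -0.0, 0.001]
contact_force: [0.4, -1.1, 5.2]
gripper_width: 20.4
grasp_force: 58.8
```

>>> {"name": "play_rows", "arguments": {"series": [[0,0,5,0,0,0],[0,0,10,0,0,0],[0,0,12,0,0,0],[0,0,12,0,0,0],[0,0,12,0,0,0],[0,0,14,0,0,0],[0,0,14,0,0,0],[0,0,14,0,0,0],[0,0,14,0,0,0],[0,0,14,0,0,0],[0,0,14,0,0,0],[0,0,10,0,0,0],[0,0,5,0,0,0],[0,0,0,0,0,0]]}}

```text
clock: 4.65
position: [553.7, -197.1, 312.6]
ee_rot: [0.383, 0.924, 0.0, 0.001]
contact_force: [-0.3, -0.7, -0.6]
gripper_width: 20.4
grasp_force: 58.6
```

>>> {"name": "play_rows", "arguments": {"series": [[2,10,0,0,0,0],[2,13,0,0,0,0],[3,14,0,0,0,0],[3,14,0,0,0,0],[3,14,0,0,0,0],[3,14,0,0,0,0],[3,14,0,0,0,0],[3,14,0,0,0,0],[3,14,0,0,0,0],[3,14,0,0,0,0],[3,14,0,0,0,0],[2,14,0,0,0,0],[2,13,0,0,0,0],[2,10,0,0,0,0],[1,7,0,0,0,0],[0,0,0,0,0,0],[0,0,0,0,0,0],[0,0,0,0,0,0]]}}

```text
clock: 6.15
position: [591.3, -4.5, 311.3]
ee_rot: [0.383, 0.924, -0.0, -0.0]
contact_force: [0.1, -0.3, -1.3]
gripper_width: 20.4
grasp_force: 58.7
```

```bash
python3 - <<'E'
from h import *
C=[get_image(n) for n in ("scene","side","wrist")]
s=read_state();p=np.array(s["position"]);print(p,s["contact_force"],s["wrist_torque"],s["gripper_width"])
out=[]
for c in C[:2]:
    u,v=map(int,pix(c,p+[0,0,-110])); print("foot pred",pix(c,p+[0,0,-154]),"ax",pix(c,p-[0,0,60]))
    out.append(cv2.resize(c["image"][v-70:v+80,max(u-65,0):u+65],(390,450),interpolation=2)); print("origin",u-65,v-70)
save({"image":np.hstack(out)},"carry"); save(C[2],"w2"); np.save("pics/c2.npy",np.array(C,object),allow_pickle=True)
E
```

```text
[591.33956451  -4.75033381 311.38488036] [ 0.38150519 -0.3372585  -0.9249275 ] [-0.0699526   0.04656172 -0.01649971] 20.306687251560835
foot pred (np.float64(290.59280140291384), np.float64(207.72451930455586)) ax (np.float64(291.26537471271365), np.float64(170.83138065266942))
origin 225 121
foot pred (np.float64(286.980150493796), np.float64(170.57059009612834)) ax (np.float64(287.4415425176471), np.float64(128.0903105095309))
origin 222 81
```

View pics/carry.png

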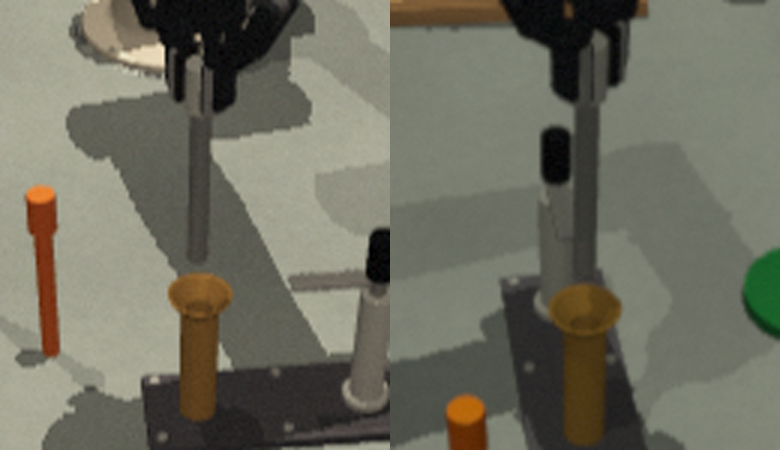

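View pics/w2.png

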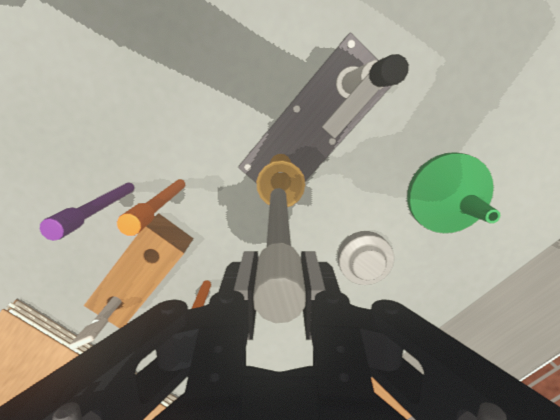

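The crops show the rod hanging straight, foot at scene (291,207.5) as predicted, with the mouth at scene (291.7,219.7) and side (287.2,184). In the wrist view the mouth ring centres at about (280,183).

```bash
python3 - <<'E'
from h import *
C=np.load("pics/c2.npy",allow_pickle=True)
print([onz(c,*p,125).round(1)[:2] for c,p in zip(C,((291.7,219.7),(287.2,184),(280,183)))])
for c,box in zip(C,((270,205,310,235),(262,170,310,205),(240,150,320,215))):
    x0,y0,x1,y1=box;h=cv2.cvtColor(c["image"],cv2.COLOR_RGB2HSV)[y0:y1,x0:x1]
    m=cv2.inRange(h,(10,130,90),(35,255,255)); k=cv2.convexHull(np.concatenate(cv2.findContours(m,0,2)[0]))
    print(np.add(cv2.boundingRect(k),(x0,y0,0,0)), [(round(float(a),1)) for a in pix(c,(591.3,-4.7,125))])
E
```

```text
[array([592.3,  -2. ]), array([591.9,  -5.9]), array([589.3,  -1.4])]
[281 212  21  23] [290.4, 219.4]
[275 176  24  16] [286.8, 183.6]
[257 155  47  51] [279.0, 186.8]
```

>>> {"name": "play_rows", "arguments": {"series": [[0,1.5,-5,0,0,0],[0,0,-8,0,0,0],[0,0,-8,0,0,0],[0,0,-6,0,0,0],[0,0,-6,0,0,0],[0,0,-4,0,0,0],[0,0,-3,0,0,0],[0,0,-3,0,0,0],[0,0,0,0,0,0],[0,0,0,0,0,0]]}}

```text
clock: 7.13
position: [591.5, -2.7, 268.4]
ee_rot: [0.383, 0.924, -0.0, 0.0]
contact_force: [-0.2, 0.7, -1.0]
gripper_width: 20.7
grasp_force: 58.7
```

>>> {"name": "play_rows", "arguments": {"series": [[0,0,-3,0,0,0],[0,0,-3,0,0,0],[0,0,-3,0,0,0],[0,0,0,0,0,0]]}}

```text
clock: 7.47
position: [591.0, -2.7, 258.4]
ee_rot: [0.383, 0.924, -0.0, -0.001]
contact_force: [0.5, -0.2, 0.6]
gripper_width: 20.4
grasp_force: 58.7
```

>>> {"name": "play_rows", "arguments": {"series": [[0,0,-4,0,0,0],[0,0,-5,0,0,0],[0,0,-5,0,0,0],[0,0,-5,0,0,0],[0,0,-5,0,0,0],[0,0,-3,0,0,0],[0,0,0,0,0,0],[0,0,0,0,0,0]]}}

```text
clock: 8.13
position: [591.4, -2.7, 232.1]
ee_rot: [0.383, 0.924, -0.0, -0.0]
contact_force: [0.2, -0.3, -0.4]
gripper_width: 20.6
grasp_force: 58.7
```

>>> {"name": "play_rows", "arguments": {"series": [[0,0,-2,0,0,0],[0,0,-2,0,0,0],[0,0,0,0,0,0],[0,0,0,0,0,0]]}}

```text
clock: 8.47
position: [591.4, -2.7, 228.2]
ee_rot: [0.383, 0.924, -0.0, -0.0]
contact_force: [0.7, -0.1, -1.3]
gripper_width: 20.3
grasp_force: 58.7
```

>>> {"name": "play_rows", "arguments": {"series": [[0,0,-2,0,0,0],[0,0,-2,0,0,0],[0,0,0,0,0,0],[0,0,0,0,0,0]]}}

```text
clock: 8.8
position: [591.3, -2.7, 224.1]
ee_rot: [0.383, 0.924, -0.0, -0.0]
contact_force: [-0.1, 0.0, -1.1]
gripper_width: 20.4
grasp_force: 58.7
```

>>> {"name": "play_rows", "arguments": {"series": [[0,0,-1.5,0,0,0],[0,0,-1.5,0,0,0],[0,0,0,0,0,0]]}}

```text
clock: 9.05
position: [591.2, -2.6, 220.9]
ee_rot: [0.383, 0.924, -0.0, -0.0]
contact_force: [0.9, -0.6, -1.0]
gripper_width: 20.8
grasp_force: 58.7
```

>>> {"name": "play_rows", "arguments": {"series": [[0,0,-2,0,0,0],[0,0,-2,0,0,0],[0,0,0,0,0,0]]}}

```text
clock: 9.3
position: [591.1, -2.7, 216.7]
ee_rot: [0.383, 0.924, -0.0, -0.0]
contact_force: [0.1, -0.1, -1.4]
gripper_width: 20.5
grasp_force: 58.7
```

>>> {"name": "play_rows", "arguments": {"series": [[0,0,-2,0,0,0],[0,0,-2,0,0,0],[0,0,0,0,0,0]]}}

```text
clock: 9.55
position: [591.2, -2.7, 212.7]
ee_rot: [0.383, 0.924, -0.0, -0.0]
contact_force: [-0.0, 0.8, -0.5]
gripper_width: 20.4
grasp_force: 58.7
```

>>> {"name": "play_rows", "arguments": {"series": [[0,0,-2,0,0,0],[0,0,-2,0,0,0],[0,0,0,0,0,0]]}}

```text
clock: 9.8
position: [591.2, -2.6, 208.8]
ee_rot: [0.383, 0.924, -0.0, -0.0]
contact_force: [-0.2, 0.1, -1.1]
gripper_width: 20.6
grasp_force: 58.7
```

>>> {"name": "play_rows", "arguments": {"series": [[0,0,-2,0,0,0],[0,0,-2,0,0,0],[0,0,0,0,0,0]]}}

```text
clock: 10.05
position: [591.2, -2.7, 204.8]
ee_rot: [0.383, 0.924, -0.0, -0.0]
contact_force: [0.3, 0.2, -0.9]
gripper_width: 20.2
grasp_force: 58.7
```

>>> {"name": "play_rows", "arguments": {"series": [[0,0,-2,0,0,0],[0,0,-2,0,0,0],[0,0,0,0,0,0]]}}

```text
clock: 10.3
position: [591.1, -2.7, 200.7]
ee_rot: [0.383, 0.924, -0.0, -0.0]
contact_force: [0.6, 0.0, -1.2]
gripper_width: 20.6
grasp_force: 58.7
```

>>> {"name": "play_rows", "arguments": {"series": [[0,0,-2,0,0,0],[0,0,-2,0,0,0],[0,0,0,0,0,0]]}}

```text
clock: 10.55
position: [591.1, -2.7, 196.8]
ee_rot: [0.383, 0.924, -0.0, -0.0]
contact_force: [0.0, -0.9, -0.9]
gripper_width: 20.3
grasp_force: 58.7
```

>>> {"name": "play_rows", "arguments": {"series": [[0,0,-2,0,0,0],[0,0,-2,0,0,0],[0,0,0,0,0,0]]}}

```text
clock: 10.8
position: [591.1, -2.7, 192.8]
ee_rot: [0.383, 0.924, -0.0, -0.0]
contact_force: [0.0, 0.7, -0.4]
gripper_width: 20.4
grasp_force: 58.7
```

>>> {"name": "play_rows", "arguments": {"series": [[0,0,-2,0,0,0],[0,0,-2,0,0,0],[0,0,0,0,0,0]]}}

```text
clock: 11.05
position: [591.2, -2.7, 188.8]
ee_rot: [0.383, 0.924, -0.0, -0.0]
contact_force: [0.3, -0.1, -0.9]
gripper_width: 20.7
grasp_force: 58.7
```

>>> {"name": "play_rows", "arguments": {"series": [[0,0,-2,0,0,0],[0,0,-2,0,0,0],[0,0,0,0,0,0]]}}

```text
clock: 11.3
position: [591.2, -2.7, 184.8]
ee_rot: [0.383, 0.924, -0.0, -0.0]
contact_force: [-0.4, 0.3, -1.3]
gripper_width: 20.2
grasp_force: 58.7
```

>>> {"name": "play_rows", "arguments": {"series": [[0,0,-2,0,0,0],[0,0,-2,0,0,0],[0,0,0,0,0,0]]}}

```text
clock: 11.55
position: [591.1, -2.7, 180.8]
ee_rot: [0.383, 0.924, -0.0, -0.0]
contact_force: [-0.0, -0.4, -0.6]
gripper_width: 20.4
grasp_force: 58.7
```

>>> {"name": "play_rows", "arguments": {"series": [[0,0,-2,0,0,0],[0,0,-2,0,0,0],[0,0,0,0,0,0]]}}

```text
clock: 11.8
position: [591.2, -2.7, 176.8]
ee_rot: [0.383, 0.924, -0.0, -0.0]
contact_force: [0.1, 0.6, -0.4]
gripper_width: 20.2
grasp_force: 58.7
```

>>> {"name": "play_rows", "arguments": {"series": [[0,0,-2,0,0,0],[0,0,-2,0,0,0],[0,0,0,0,0,0]]}}

```text
clock: 12.05
position: [591.2, -2.7, 172.8]
ee_rot: [0.383, 0.924, -0.0, -0.0]
contact_force: [0.1, 0.3, 0.1]
gripper_width: 20.7
grasp_force: 58.7
```

>>> {"name": "play_rows", "arguments": {"series": [[0,0,-2,0,0,0],[0,0,-1,0,0,0],[0,0,0,0,0,0]]}}

```text
clock: 12.3
position: [591.7, -2.7, 170.8]
ee_rot: [0.383, 0.924, -0.0, 0.0]
contact_force: [-0.1, 0.2, 2.2]
gripper_width: 20.4
grasp_force: 59.3
```

>>> {"name": "play_rows", "arguments": {"series": [[0,0,-1,0,0,0],[0,0,0,0,0,0],[0,0,0,0,0,0]]}}

```text
clock: 12.55
position: [591.9, -2.8, 170.8]
ee_rot: [0.382, 0.924, 0.0, 0.001]
contact_force: [-1.3, -0.1, 5.5]
gripper_width: 20.3
grasp_force: 59.6
```

Contact: z holds at 170.8 with rising upward force, so the rod stands on the floor, its top near 176.5. Next: ease the push, release and rise.

>>> {"name": "play_rows", "arguments": {"series": [[0,0,1.5,0,0,0],[0,0,0,0,0,0]]}}

```text
clock: 12.72
position: [591.4, -2.6, 170.9]
ee_rot: [0.383, 0.924, 0.0, 0.0]
contact_force: [0.8, 0.1, -0.6]
gripper_width: 20.4
grasp_force: 58.7
```

>>> {"name": "play_rows", "arguments": {"series": [[0,0,0,0,0,0],[0,0,0,0,0,0],[0,0,0,0,0,0],[0,0,0,0,0,0],[0,0,0,0,0,0],[0,0,0,0,0,0]], "gripper": 0.6}}

```text
clock: 13.22
position: [591.4, -2.6, 170.7]
ee_rot: [0.383, 0.924, -0.0, -0.0]
contact_force: [0.2, 0.0, 0.8]
gripper_width: 51.1
grasp_force: 0.0
```

>>> {"name": "play_rows", "arguments": {"series": [[0,0,4,0,0,0],[0,0,6,0,0,0],[0,0,12,0,0,0],[0,0,15,0,0,0],[0,0,15,0,0,0],[0,0,15,0,0,0],[0,0,13,0,0,0],[0,10,10,0,0,0],[0,15,0,0,0,0],[0,15,0,0,0,0],[0,15,0,0,0,0],[0,10,0,0,0,0],[0,0,0,0,0,0],[0,0,0,0,0,0]]}}

```text
clock: 14.38
position: [591.2, 63.2, 260.3]
ee_rot: [0.382, 0.924, -0.0, -0.0]
contact_force: [-0.6, -0.2, 1.3]
gripper_width: 51.1
grasp_force: 0.0
```

```bash
python3 - <<'E'
from h import *
C=[get_image(n) for n in ("scene","side","wrist")]
s=read_state();p=np.array(s["position"]);print(p,s["contact_force"],s["gripper_width"])
np.save("pics/c3.npy",np.array(C,object),allow_pickle=True)
o=[]
for c,(x,y) in zip(C[:2],((265,165),(240,100))): o.append(cv2.resize(c["image"][y:y+100,x:x+97],None,fx=4,fy=4,interpolation=2))
o=np.hstack(o); w=C[2]["image"]; save({"image":o},"rodin"); save(C[2],"w3")
print(pix(C[2],(591,-3,176.5)),pix(C[2],(585,124,172)))
E
```

```text
[591.31977401  61.99011769 260.55888094] [ 0.09344923  0.0253513  -0.02159131] 50.89197134164223
(np.float64(213.00591495520052), np.float64(285.40685968109966)) (np.float64(341.42218713072975), np.float64(149.88998102262445))
```

View pics/rodin.png

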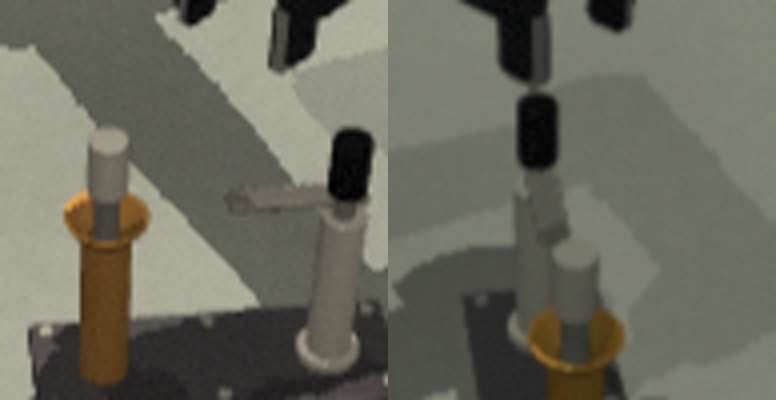

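View pics/w3.png

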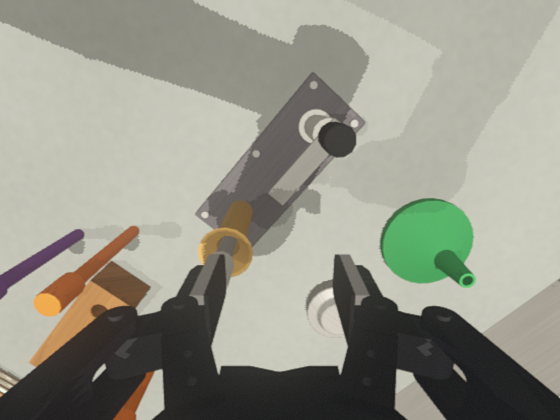

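Scene: rod top at (292.2,199.5), knob top (353,199). Side: rod top (287.2,163), knob top (277.5,125.7). In the wrist view the knob top is at (338,138).

```bash
python3 - <<'E'
from h import *
a,b,w=np.load("pics/c3.npy",allow_pickle=True)
def blk(c,box,thr=45):
    x0,y0,x1,y1=box; g=cv2.cvtColor(c["image"],cv2.COLOR_RGB2GRAY)[y0:y1,x0:x1]
    k=max(cv2.findContours(cv2.inRange(g,0,thr),0,2)[0],key=cv2.contourArea); r=np.add(cv2.boundingRect(k),(x0,y0,0,0));return r
for c,bx in ((a,(335,190,372,222)),(b,(265,119,292,148)),(w,(310,110,365,165))): print(blk(c,bx))
print("rod",two(a,(292.2,199.5),b,(287.2,163)), "pred176.5",pix(a,(591.3,-2.7,176.5)),pix(b,(591.3,-2.7,176.5)))
print("knob",two(a,(353.2,199),b,(277.5,125.7)),two(a,(353.2,199),w,(337.5,138)),two(b,(277.5,125.7),w,(337.5,138)))
for z in (166,172,178): print(z,onz(a,353.2,199,z)[:2].round(1),onz(b,277.5,125.7,z)[:2].round(1),onz(w,337.5,138,z)[:2].round(1))
E
```

```text
[347 198  11  18]
[273 124   9  19]
[320 141   1   1]
rod (array([590.56402263,  -2.93605178, 176.38483659]), np.float64(4.440566261231078)) pred176.5 (np.float64(291.71441429500624), np.float64(200.5577799635335)) (np.float64(286.9508302184898), np.float64(161.79643264346137))
knob (array([581.85621751, 125.70304346, 167.7335085 ]), np.float64(4.311936990758017)) (array([578.62847212, 127.39632167, 167.47063072]), np.float64(0.07661201547266841)) (array([581.25750143, 127.81542385, 163.45829804]), np.float64(3.659358272323636))
166 [576.8 127.8] [582.9 124.8] [578.9 127.5]
172 [584.3 126.1] [582.3 116.3] [577.8 127.2]
178 [591.8 124.4] [581.8 107.8] [576.6 126.8]
```

>>> {"name": "play_rows", "arguments": {"series": [[-2,12,0,0,0,0],[-2,14,0,0,0,0],[-2,14,0,0,0,0],[-2,12,0,0,0,0],[-2,9,-5,0,0,0],[-1,4,-10,0,0,0],[0,0,-15,0,0,0],[0,0,-15,0,0,0],[0,0,-15,0,0,0],[0,0,-15,0,0,0],[0,0,-10,0,0,0],[0,0,-8,0,0,0],[0,0,-5,0,0,0],[0,0,0,0,0,0],[0,0,0,0,0,0]]}}

```text
clock: 15.78
position: [580.7, 127.4, 163.0]
ee_rot: [0.383, 0.924, 0.0, 0.0]
contact_force: [0.2, -0.6, 0.4]
gripper_width: 50.9
grasp_force: 0.0
```

>>> {"name": "play_rows", "arguments": {"series": [[0,0,0,0,0,0],[0,0,0,0,0,0],[0,0,0,0,0,0],[0,0,0,0,0,0],[0,0,0,0,0,0],[0,0,0,0,0,0],[0,0,0,0,0,0],[0,0,0,0,0,0]], "gripper": 0}}

```text
clock: 16.45
position: [581.0, 127.6, 163.4]
ee_rot: [0.383, 0.924, 0.001, 0.001]
contact_force: [0.0, 0.8, 3.3]
gripper_width: 20.3
grasp_force: 58.8
```

>>> {"name": "play_rows", "arguments": {"series": [[0,0,3,0,0,0],[0,0,5,0,0,0],[0,0,5,0,0,0],[0,0,6,0,0,0],[0,0,6,0,0,0],[0,0,6,0,0,0],[0,0,6,0,0,0],[0,0,4,0,0,0],[0,0,3,0,0,0],[0,0,0,0,0,0],[0,0,0,0,0,0],[0,0,0,0,0,0]]}}

```text
clock: 17.45
position: [580.9, 127.6, 206.8]
ee_rot: [0.383, 0.924, 0.0, 0.0]
contact_force: [5.3, 1.8, -3.5]
gripper_width: 20.5
grasp_force: 59.1
```

```bash
python3 - <<'E'
from h import *
C=[get_image(n) for n in ("scene","side","wrist")]
s=read_state();p=np.array(s["position"]);print(p,s["contact_force"],s["gripper_width"])
np.save("pics/c4.npy",np.array(C,object),allow_pickle=True)
o=[]
for c,(x,y) in zip(C[:2],((275,160),(250,90))): o.append(cv2.resize(c["image"][y:y+90,x:x+80],None,fx=5,fy=5,interpolation=cv2.INTER_NEAREST))
save({"image":np.hstack(o)},"up")
# flag tip centre on top face, 65 mm from knob axis towards tube, at z = rod top
k=np.array([580.7,127.4]);t=np.array([591.3,-2.7]);d=(t-k)/np.linalg.norm(t-k);n=np.array([-d[1],d[0]])
for c in C[:2]:
  for z in (174,176.5,179):
    print(z,[np.round(pix(c,[*(k+65*d+e*n),z]),1).tolist() for e in (-8,8)],np.round(pix(c,[*t,z]),1))
E
```

```text
[580.91480825 127.63222698 206.80028175] [ 5.01556823  2.17169825 -2.60417144] 20.201841520910552
174 [[322.3, 196.9], [323.7, 201.7]] [291.7 201.5]
176.5 [[322.4, 196.0], [323.7, 200.8]] [291.7 200.6]
179 [[322.4, 195.1], [323.8, 199.8]] [291.7 199.6]
174 [[277.2, 141.5], [285.4, 140.7]] [286.9 162.9]
176.5 [[277.2, 140.4], [285.5, 139.6]] [287.  161.8]
179 [[277.2, 139.4], [285.5, 138.6]] [287.  160.7]
```

View pics/up.png

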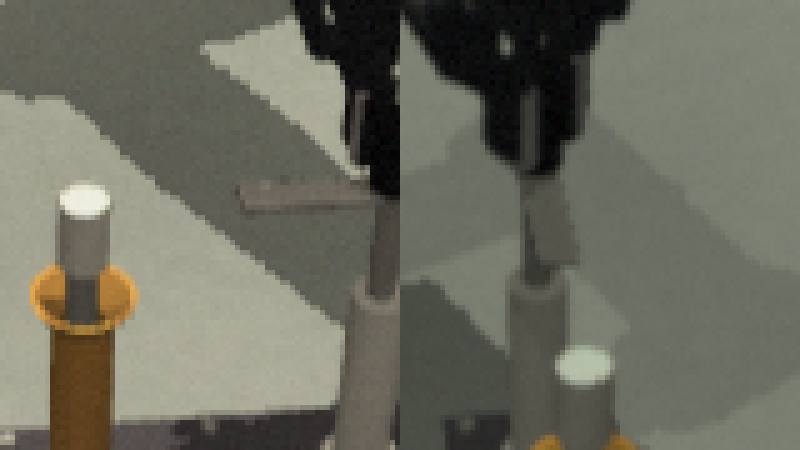

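The rod top centres at scene (291.3,199.5) and the flag tip corners at (322,196.3) and (323.7,200.3), so the flag looks 1–3 mm low. I'll refine that numerically from edge profiles.

```bash
python3 - <<'E'
from h import *
a,b,w=np.load("pics/c4.npy",allow_pickle=True)
ga=cv2.cvtColor(a["image"],cv2.COLOR_RGB2GRAY).astype(int);gb=cv2.cvtColor(b["image"],cv2.COLOR_RGB2GRAY).astype(int)
print("scene rod rows194-206 cols284-299\n",ga[194:208,284:300]); print("flag rows192-206 cols 319-345 step2\n",ga[192:206,319:346:2])
print("side rod rows156-170\n",gb[156:170,279:295]); print("side flag rows 124-147\n",gb[124:148,272:288])
E
```

```text
scene rod rows194-206 cols284-299
 [[157 159 159 161 162 160 160 158 159 159 159 159 159 161 162 162]
 [159 154 160 157 159 162 159 159 156 164 163 160 159 157 160 158]
 [158 157 162 159 158 167 180 182 182 173 164 160 159 157 158 161]
 [158 154 159 159 178 211 220 223 224 215 209 187 160 161 162 159]
 [160 164 165 199 217 236 234 234 236 235 236 226 181 160 162 159]
 [160 160 155 229 234 236 235 234 237 235 236 235 219 161 163 159]
 [159 160 144 223 235 236 235 235 236 237 236 236 226 150 159 156]
 [163 162 142 167 230 235 234 237 237 236 237 224 180 138 162 159]
 [160 157 136 105 176 211 223 228 229 224 211 162 114 149 161 162]
 [159 155 134  86  96 136 165 171 181 166 139 109 109 157 159 161]
 [158 158 128  91  97  96 103 104 108 105 108 105 108 160 157 159]
 [162 154 120  89  95  98 101 103 108 105 107 104 110 162 160 159]
 [159 154 117  91  94  99 103 104 106 108 107 104 107 160 158 157]
 [158 154 115  89  94  99 106 103 106 106 107 100 108 160 156 158]]
flag rows192-206 cols 319-345 step2
 [[ 95  94  92  96  91  93  96  96  97  97  96 100 167 106]
 [ 91  93  93  97  92  95  93 
[... 2631 characters left out ...]
  83  83  85  91 103 108 107]
 [124 121  93  60  55  80  84  83  83  83  84  85  89  97 106 109]
 [124 120  90  61  56  82  85  86  84  81  84  84  87  89 105 109]
 [123 120  90  63  60  76  84  83  83  83  84  84  86  92 104 109]
 [125 122  91  62  57  64  81  82  83  83  84  85  86  93 105 106]
 [123 120  88  60  56  57  69  72  72  75  78  81  79  87 104 109]
 [120 110  83  58  56  53  58  58  63  71  91 101 101 100 107 110]
 [109  94  74  56  57  57  56  53  73  85 103 120 121 112 110 110]
 [ 99  92  74  57  56  57  57  57  78  93  97 112 123 117 112 111]
 [ 97  95  82  65  57  60  58  65  85  94  95 105 121 122 119 118]
 [ 94  94  93  82  75  73  74  82  93  93  91  99 119 124 124 123]]
```

```bash
python3 - <<'E'
from h import *
a,b,w=np.load("pics/c3.npy",allow_pickle=True)
G=[cv2.cvtColor(c["image"],cv2.COLOR_RGB2GRAY).astype(int) for c in (a,b)]
def edge(p,o):  # subpixel of mid-level crossing of a profile
    m=(p[0]+p[-1])/2; i=[j for j in range(len(p)-1) if (p[j]-m)*(p[j+1]-m)<=0][0]; return round(o+i+(p[i]-m)/(p[i]-p[i+1]+1e-9),2)
print("scene rod",[edge(G[0][192:200,x],192) for x in (290,291,292,293)],"knob",[edge(G[0][192:202,x],192) for x in (351,352,353,354)])
print("scene cols knob",edge(G[0][204,340:352],340),edge(G[0][204,352:364],352)," rod",edge(G[0][207,280:290],280),edge(G[0][207,292:302],292))
print("side rod",[edge(G[1][154:163,x],154) for x in (285,286,287,288)],"knob",[edge(G[1][118:127,x],118) for x in (276,277,278,279)])
print("side cols knob",edge(G[1][133,266:277],266),edge(G[1][133,278:290],278),"rod",edge(G[1][162,274:286],274),edge(G[1][162,287:298],287))
print(G[0][193:203,352],G[1][118:128,277])
# predicted far-rim edges (11 mm beyond axis as seen from camera)
from scipy.optimize import least_squares
def top(c,x):
    d=np.array(x)[:2]-c["eye"][:2];d=d/np.linalg.norm(d);return pix(c,[x[0]+11*d[0],x[1]+11*d[1],x[2]])
for n,(A,B) in dict(rod=([(290,293,G[0],192,200)],0),).items(): pass
np.save("pics/ok.npy",0)
import builtins
E
cat >> h.py <<'E'
def top(c,x):  # far rim point of a 22 mm round top centred at x
    d=np.array(x)[:2]-c["eye"][:2];d=d/np.linalg.norm(d);return np.array(pix(c,[x[0]+11*d[0],x[1]+11*d[1],x[2]]))
def fit(a,pa,b,pb):
    from scipy.optimize import least_squares
    r=least_squares(lambda x:np.r_[top(a,x)-pa,top(b,x)-pb],[585,60,170]);return r.x.round(2),r.fun.round(2)
E
```

```text
scene rod [np.float64(196.48), np.float64(196.43), np.float64(196.48), np.float64(196.55)] knob [np.float64(196.58), np.float64(196.52), np.float64(196.6), np.float64(196.59)]
scene cols knob 347.28 357.35  rod 286.1 294.92
side rod [np.float64(155.2), np.float64(156.67), np.float64(158.62), np.float64(159.5)] knob [np.float64(123.85), np.float64(123.47), np.float64(123.58), np.float64(123.78)]
side cols knob 271.75 281.95 rod 280.93 292.63
[145 144 147 115  50   7  14  14  17  11] [58 60 60 76 77 51 14  8  9 10]
```

```bash
python3 - <<'E'
from h import *
a,b,w=np.load("pics/c3.npy",allow_pickle=True)
r=fit(a,(291.4,196.5),b,(286.5,159.0)); k=fit(a,(352.8,196.55),b,(277.0,123.2)); print(r,k, k[0]-r[0])
a,b,w=np.load("pics/c4.npy",allow_pickle=True)
d=(k[0]-r[0])[:2];d/=np.linalg.norm(d);n=np.array([-d[1],d[0]])
# bias-corrected: tip corners relative to the rod, level at rod top
for c,o in ((a,(291.4,196.5)),(b,(286.5,159.0))):
    bias=np.array(o)-top(c,r[0]); 
    for dz in (-3,0,3): print(dz,[np.round(np.array(pix(c,[*(k[0][:2]-l*d+e*n),r[0][2]+dz+h]))+bias,1).tolist() for l,e,h in ((65,8,0),(65,-8,0),(40,-8,0),(65,0,-4))])
E
```

```text
(array([589.85,  -4.05, 176.15]), array([-0.31,  0.46, -0.25, -0.42])) (array([581.22, 124.7 , 166.  ]), array([-0.36,  0.6 , -0.33, -0.58])) [ -8.63 128.75 -10.15]
-3 [[321.3, 196.7], [322.5, 201.5], [334.5, 200.7], [321.8, 200.6]]
0 [[321.4, 195.6], [322.6, 200.3], [334.6, 199.6], [321.9, 199.4]]
3 [[321.4, 194.4], [322.7, 199.2], [334.7, 198.5], [322.0, 198.3]]
-3 [[277.3, 143.1], [285.6, 142.4], [283.7, 134.7], [281.5, 144.4]]
0 [[277.3, 141.9], [285.6, 141.1], [283.7, 133.4], [281.5, 143.2]]
3 [[277.3, 140.6], [285.6, 139.9], [283.7, 132.1], [281.5, 141.9]]
```

Knob-to-rod difference and scene edges put the flag about 2 mm low (side about 0.5 mm low). Raise by 2, release and check.

>>> {"name": "play_rows", "arguments": {"series": [[0,0,1,0,0,0],[0,0,1,0,0,0],[0,0,0,0,0,0],[0,0,0,0,0,0],[0,0,0,0,0,0]]}}

```text
clock: 18.02
position: [580.9, 127.6, 208.5]
ee_rot: [0.383, 0.924, 0.0, 0.0]
contact_force: [5.5, 2.3, -4.2]
gripper_width: 20.5
grasp_force: 59.1
```

>>> {"name": "play_rows", "arguments": {"series": [[0,0,0,0,0,0],[0,0,0,0,0,0],[0,0,0,0,0,0],[0,0,0,0,0,0],[0,0,0,0,0,0],[0,0,0,0,0,0]], "gripper": 0.6}}

```text
clock: 18.52
position: [580.2, 127.2, 208.9]
ee_rot: [0.383, 0.924, -0.0, -0.0]
contact_force: [-0.5, 0.3, 0.1]
gripper_width: 50.9
grasp_force: 0.0
```

>>> {"name": "play_rows", "arguments": {"series": [[0,0,5,0,0,0],[0,0,10,0,0,0],[0,0,15,0,0,0],[0,0,15,0,0,0],[0,0,15,0,0,0],[0,0,10,0,0,0],[-20,0,5,0,0,0],[-20,0,0,0,0,0],[-20,0,0,0,0,0],[-20,0,0,0,0,0],[-20,0,0,0,0,0],[-10,0,0,0,0,0],[0,0,0,0,0,0],[0,0,0,0,0,0],[0,0,0,0,0,0]]}}

```text
clock: 19.77
position: [471.3, 127.6, 284.1]
ee_rot: [0.383, 0.924, 0.0, 0.0]
contact_force: [1.2, -0.3, 0.4]
gripper_width: 51.4
grasp_force: 0.0
```

```bash
python3 - <<'E'
from h import *
C=[get_image(n) for n in ("scene","side")]; np.save("pics/c5.npy",np.array(C,object),allow_pickle=True)
s=read_state();print(s["clock"],np.round(s["position"],1))
G=[cv2.cvtColor(c["image"],cv2.COLOR_RGB2GRAY).astype(int) for c in C]
print("scene knob\n",G[0][176:186,344:362:1]);print("side knob\n",G[1][98:112,268:288])
print("scene rod",G[0][194:199,289:294].tolist(),"side rod",G[1][157:161,284:289].tolist())
print("flag\n",G[0][192:206,319:346:2])
o=[cv2.resize(c["image"][y:y+100,x:x+100],None,fx=4,fy=4,interpolation=2) for c,(x,y) in zip(C,((270,160),(240,85)))]
save({"image":np.hstack(o)},"fin")
E
```

```text
19.8667 [471.3 127.5 283.6]
scene knob
 [[147 145 142 143 143 143 142 142 144 142 146 145 145 143 143 144 141 145]
 [141 141 144 144 142 144 141 143 142 144 145 146 147 145 143 145 143 139]
 [142 143 142 141 142 142 143 142 145 146 148 145 147 144 145 147 145 141]
 [151 153 142 140 145 140 142 143 129 117 108 110 120 132 148 146 142 140]
 [166 160 151 154 152 141 150 112  73  52  33  38  59  83 105 121 143 143]
 [165 168 170 165 163 154 141  57  18  17  26  22  26  24  25  64 123 145]
 [142 164 165 167 166 161  91  20  22  20  19  22  22  23  21  28  69 143]
 [102 140 166 165 165 158  41  19  21  21  18  20  21  24  25  24  50 142]
 [ 90  99 137 139 142 156  34   9  18  24  23  23  21  20  20  19  57 144]
 [ 95  92  93  97 100 132  26   5  13  17  19  14  20  16  19  12  53 143]]
side knob
 [[126 125 124 122 126 124 125 126 126 125 125 127 125 125 126 125 124 126
  125 125]
 [123 123 125 125 124 125 124 126 126 126 124 124 124 125 125 125 124 125
  124 126]
 [125 125 125 124 125 125 125 126 127 124 126 123 122 123 124 123 123 125
  126 125]
 [126 123 124 124 123 123 125 126 126 125 1
[... 1289 characters left out ...]
7 158 123  92  88  92  93  93  83 105 117 119 135]
 [158 158 160 163 130 129 127 150 138 133 148 158 159 176]
 [158 157 172 170 170 168 165 187 177 176 173 176 176 175]
 [155 159 183 174 173 175 174 174 178 177 176 174 176 175]
 [158 154 161 173 174 175 176 177 178 181 176 181 179 177]
 [158 155 118 176 182 181 182 180 175 163 150 151 143 140]
 [159 154 104 147 146 144 149 142 135 108  98  86  80  72]
 [157 160 130 101  93  99 118 123 119  83  83  84  86  81]
 [157 158 157 135 130 140 157 160 159  85  90  94  88  93]
 [157 157 158 157 156 157 157 159 160 129 124  93  91  92]
 [158 157 158 157 158 157 157 158 155 129 129  90  96  92]
 [155 160 158 158 157 157 156 157 154  93  91  91  88  92]]
```

View pics/fin.png

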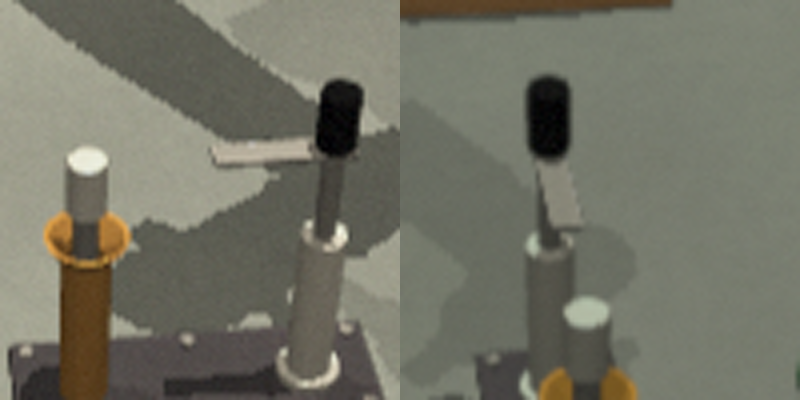

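The rod stands in the tube (top at scene (291,200)) and the marker is raised and free, flag near edge at rows 200.1 to 199.5 against 200.3 to 199.6 expected when level.

```bash
python3 - <<'E'
from h import *
a,b=np.load("pics/c5.npy",allow_pickle=True)
r=fit(a,(291.4,196.4),b,(286.5,158.9)); k=fit(a,(354.7,179.35),b,(276.6,103.5)); print(r,k,k[0]-r[0])
d=(k[0]-r[0])[:2];d/=np.linalg.norm(d);n=np.array([-d[1],d[0]])
bb=np.array((286.5,158.9))-top(b,r[0])
for dz in(-3,0,3):print(dz,[(np.array(pix(b,[*(k[0][:2]-65*d+e*n),r[0][2]+dz+h]))+bb).round(1) for e,h in((8,0),(-8,0),(0,-4))])
g=cv2.cvtColor(b["image"],cv2.COLOR_RGB2GRAY).astype(int);print(g[134:147,274:288])
E
```

```text
(array([589.84,  -4.06, 176.4 ]), array([-0.32,  0.47, -0.26, -0.42])) (array([581.15, 124.54, 211.71]), array([-0.18,  0.32, -0.17, -0.3 ])) [ -8.69 128.6   35.31]
-3 [array([277.3, 143.1]), array([285.6, 142.3]), array([281.5, 144.4])]
0 [array([277.3, 141.8]), array([285.6, 141.1]), array([281.5, 143.1])]
3 [array([277.3, 140.5]), array([285.6, 139.8]), array([281.5, 141.9])]
[[ 84  71 127 134 134 134 133 133 134 136 119 120 121 120]
 [ 83  71 109 131 131 133 133 133 134 135 120 122 122 121]
 [ 82  64  84 129 134 135 133 133 133 134 134 121 120 120]
 [ 82  63  71 127 135 131 131 132 135 135 141 116 119 121]
 [ 82  61  67 126 133 132 132 132 134 135 136 111 120 120]
 [ 81  63  68 117 131 134 132 133 133 136 134 120 120 122]
 [ 82  61  64  95 126 132 131 131 130 136 133 128 117 113]
 [ 81  62  63  73 105 109 107 104 105 107 107 112 108 109]
 [ 92  64  60  60  72  74  81  80  81  81  81  93 103 104]
 [111  69  61  60  59  63 105 114 108 100  99 106 105 108]
 [123  73  61  61  58  61 103 121 136 113 108 106 107 109]
 [122  70  59  58  57  58  82 101 146 118 107 108 106 107]
 [146  88  65  62  62  66  83  95 124 109 105 107 108 108]]
```

All checks agree within about 1 mm: the knob estimate is -0.7, the side view +1 and the scene about 0. Handing in.

```bash
python3 -c "
from h import *
print(job_done())"
```

```text
the job is handed in; nothing more can be done
None
```

The depth rod was lowered until it stood on the tube's floor, its top about 176 mm above the table, and released; the marker flag was then set level with it to within about 1 mm by camera and released, the lifter was left alone, and the job was handed in at about 20 s (no verdict was returned).

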